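# Put the check weights back on their board in order of size

### The arm

A 6-joint arm with a two-finger parallel gripper is mounted at the origin on a cart in front of the work surface, level with it; the furniture and walls round the work are solid. World frame = base frame: x ahead of the robot, y to its left, z up, the work surface at z = 0. Lengths are in m, angles in rad, forces in N, time in s.
With the tool pointing down it reaches from about 0.35 to 0.775 m from the base axis. Payload 7.3 kg.
Tool frame: the origin (TCP) lies on the centre line of the jaws, within the pads' length; the fingertips stand robot.nose_length ahead of it and the grasp point (between the pads) is the TCP (robot.nose_length is the distance from the TCP to the fingertips, in m); z points along the fingers, y is the direction in which the jaws open and shut (so a half turn about z gives the same grasp; the last joint's range is limited). The gripper opens to 92 mm and grips with 3 to 60 N. Pads are 19 mm wide; open, the fingers measure 130 mm over their backs; the gripper's body (75 mm by 190 mm) begins 47 mm behind the grasp point.
Start: joints at [-1.416, 0.342, 1.524, -0, 1.275, -0.146], TCP at [0.156, -0.501, 0.246] pointing down, gripper open.
Joint ranges: [-2.53, 2.53], [-0.77, 2.02], [0.04, 2.7], [-1, 4.14], [0.28, 2.66], [-3.11, 3.11]. Speed limits (rad/s): [2.57, 2.57, 3.14, 3.14, 3.14, 3.14].

### API

Orientations are given as [roll, pitch, yaw] about the fixed x, y, z axes, in that order (R = Rz(yaw) Ry(pitch) Rx(roll)).
In Python, from cell import robot, read_camera gives the robot as it stands.
- The arm moves only by the shell command python3 -m crank 'ROWS' [FORCE]. ROWS is JSON, a list of rows, each a list of 7 numbers: the shift along the tool's x, y, z in cm, then the turn, a rotation vector about the tool's x, y, z in degrees, then the opening, from 0 (shut) to 1 (fully open). In form: [[tx, ty, tz, wx, wy, wz, jaw], ...]. A call has 1 to 5 rows; each row is the pose to reach, as a shift and turn from the pose commanded when the call began, along the tool's axes at that moment; what a row does not reach only later rows make up. A row lasts 1/8 s, in which the tool goes at most 62.5 mm and 10.7 degrees, less where a joint would pass 70% of its speed; a pose out of reach is approached as far as the arm can. A call with a gripper value outside its range is refused whole. The fingers move at their own pace and stop on an object; FORCE is the grip in N (left out, the last holds). Time passes only in rows, so rows that repeat a pose let the fingers close. It gives the time, the measured TCP pose, the force and the opening at its end, in the units of the state.
- robot.observe(): the state, without advancing time (a new reading comes with each control period).
- read_camera(name): name is "side" or "top"; returns a dict with "frame" (384x512x3 uint8, red, green, blue), "intrinsics" (3x3 intrinsics, pixels), "R" (3x3) and "t" (3): a world point X has camera coordinates R X + t. Camera axes: x right, y down, z forward; pixel columns grow to the right and rows downward; lengths in m; the calibration is good to about 2 mm. A picture is of the moment at which its call begins. There is no depth.
- robot.hand_in(): hands the job in, once; it reports no verdict.
The state is a dict: "time": time; "qpos": joint angles; "qvel": joint speeds; "joint_efforts": joint torques, N m; "tool_pos": TCP position; "tool_rot": TCP orientation; "contact_force": force on the tool from outside, world axes, zero at the start; "torque": the same for the moment, N m; "opening": finger opening in m.
Only numpy, scipy, OpenCV 4.12 (cv2) and the standard library are available. Lean on these libraries where they do the work, as an engineer would, in place of code of your own. Each camera call takes 0.05 s, during which the arm holds its last target.

### The job

Put the four brass check weights of the packing scale back on their board: stand them upright, one in the middle of each green felt disc, in order of size with the smallest next to the red end of the board and the largest at the grey end. Leave the black spring clip where it stands.

Things in the scene. Friction and masses are not known exactly. Their poses are not given: they have to be found in the camera images.
- tiny_mid (a point): the smallest of four loose brass check weights: an upright round cylinder 22 mm in diameter and 26 mm high with a narrower knob on top (11 mm wide), 36 mm high in all, about 0.08 kg. The point lies on its axis half-way up, 18 mm above its foot; z is its axis. Grasp it round the cylinder.
- small_mid (a point): the second smallest of four loose brass check weights: an upright round cylinder 30 mm in diameter and 34 mm high with a narrower knob on top (15 mm wide), 46 mm high in all, about 0.16 kg. The point lies on its axis half-way up, 23 mm above its foot; z is its axis. Grasp it round the cylinder.
- medium_mid (a point): the second largest of four loose brass check weights: an upright round cylinder 38 mm in diameter and 42 mm high with a narrower knob on top (19 mm wide), 56 mm high in all, about 0.28 kg. The point lies on its axis half-way up, 28 mm above its foot; z is its axis. Grasp it round the cylinder.
- large_mid (a point): the largest of four loose brass check weights: an upright round cylinder 46 mm in diameter and 50 mm high with a narrower knob on top (23 mm wide), 66 mm high in all, about 0.45 kg. The point lies on its axis half-way up, 33 mm above its foot; z is its axis. Grasp it round the cylinder. At the start the four weights stand scattered in mixed order, 70 mm or more between centres, right of the board (seen from the robot).
- mark_a (a point): one of four dark green felt discs, 50 mm in diameter and 1.5 mm thick, in a straight row 70 mm apart in the order a, b, c, d on a brown wooden board (70 mm wide, 10 mm high, fixed to the table); this one is next to b. The point is the centre of the disc's top face, 11.5 mm above the table; z up, y along the row (from d to a), x across the row, away from the robot (roughly: the board is turned up to 0.2 rad).
- mark_b (a point): one of four dark green felt discs, 50 mm in diameter and 1.5 mm thick, in a straight row 70 mm apart in the order a, b, c, d on a brown wooden board (70 mm wide, 10 mm high, fixed to the table); this one is next to a and c. The point is the centre of the disc's top face, 11.5 mm above the table; z up, y along the row (from d to a), x across the row, away from the robot (roughly: the board is turned up to 0.2 rad).
- mark_c (a point): one of four dark green felt discs, 50 mm in diameter and 1.5 mm thick, in a straight row 70 mm apart in the order a, b, c, d on a brown wooden board (70 mm wide, 10 mm high, fixed to the table); this one is next to b and d. The point is the centre of the disc's top face, 11.5 mm above the table; z up, y along the row (from d to a), x across the row, away from the robot (roughly: the board is turned up to 0.2 rad).
- mark_d (a point): one of four dark green felt discs, 50 mm in diameter and 1.5 mm thick, in a straight row 70 mm apart in the order a, b, c, d on a brown wooden board (70 mm wide, 10 mm high, fixed to the table); this one is next to c. The point is the centre of the disc's top face, 11.5 mm above the table; z up, y along the row (from d to a), x across the row, away from the robot (roughly: the board is turned up to 0.2 rad).
- red_end_mid (a point): red cap (30 x 70 mm, 12 mm high) closing one end of the board, 50 mm beyond the last disc: beyond disc a or beyond disc d, differing from start to start; a like grey cap closes the other end. The point is the centre of its top face.
- clip_mid (a point): black spring clip, 20 x 40 x 37 mm high, a loose bystander beyond the row; the point lies in its middle, 10 mm up. Tall fixed obstacles: can stacks up to 365 mm high behind the work, from about x = 0.61 m on (0.69 m where y is below -0.15 m), and left of it, from about y = 0.14 m on; a label dispenser 240 mm high on the right, from y = -0.51 m outward.
There are look-alikes about, which are no part of the job. What is shaped like the part that bears large_mid but orange, pink or purple is not meant.

How it is judged:
At the end, for the whole second after the job is handed in: The four weights stand upright (within 0.1 rad) and at rest on the four felt discs, each centred on its disc within 12 mm, in order of size: the smallest on the disc next to the red end cap, the largest on the disc at the grey end (((horizontal distance between red_end_mid and mark_a below 0.1 m and horizontal distance between tiny_mid and mark_a below 0.012 m and z of tiny_mid in the frame of mark_a between 0.014 and 0.022 m and horizontal distance between small_mid and mark_b below 0.012 m and z of small_mid in the frame of mark_b between 0.019 and 0.027 m and horizontal distance between medium_mid and mark_c below 0.012 m and z of medium_mid in the frame of mark_c between 0.024 and 0.032 m and horizontal distance between large_mid and mark_d below 0.012 m and z of large_mid in the frame of mark_d between 0.029 and 0.037 m) or (horizontal distance between red_end_mid and mark_d below 0.1 m and horizontal distance between tiny_mid and mark_d below 0.012 m and z of tiny_mid in the frame of mark_d between 0.014 and 0.022 m and horizontal distance between small_mid and mark_c below 0.012 m and z of small_mid in the frame of mark_c between 0.019 and 0.027 m and horizontal distance between medium_mid and mark_b below 0.012 m and z of medium_mid in the frame of mark_b between 0.024 and 0.032 m and horizontal distance between large_mid and mark_a below 0.012 m and z of large_mid in the frame of mark_a between 0.029 and 0.037 m)) and angle between each of tiny_mid, small_mid, medium_mid, large_mid's own z axis and vertical below 0.1 rad and linear speed of each of tiny, small, medium, large below 0.02 m/s); the robot touches nothing.
It fails at once if the black clip is shifted by more than 20 mm (distance of clip_mid from where it was at the start of the episode above 0.02 m).
It also fails if it takes over 118 s, if anything falls off the work surface, if the arm or the gripper's body presses on something with over 40 N, if the wrist force passes 120 N, or if a joint passes its speed limit or range.

## Working session

There is one attempt and no reset: what is moved stays moved. The work goes in short steps, Python scripts to look and compute and a shell command to move; the robot and the scene stay as the last step left them, time stands still between calls to the robot, and variables do not carry over. Pictures are saved under pics/ and viewed, and the job is handed in when it is done.

```bash
ls; mkdir -p pics
python3 - <<'E'
from cell import robot, read_camera
import cv2
for n in("top","side"):
    c=read_camera(n); cv2.imwrite(f"pics/{n}0.png",cv2.resize(c["frame"][:,:,::-1],(800,600),interpolation=cv2.INTER_CUBIC)); print(n,c["intrinsics"],c["R"],c["t"])
print(robot.observe(), robot.nose_length)
E
```

```text
pics
top [[358.79738192   0.         250.89537843]
 [  0.         358.79738192 196.17572513]
 [  0.           0.           1.        ]] [[ 0.02314164 -0.99973118  0.00142313]
 [-0.98307985 -0.02301489 -0.18172598]
 [ 0.18170988  0.00280639 -0.98334818]] [-0.17474549  0.4761533   0.9165268 ]
side [[402.60332013   0.         251.41948271]
 [  0.         402.60332013 195.56925531]
 [  0.           0.           1.        ]] [[ 0.81745515 -0.57571316  0.01792877]
 [-0.2169374  -0.33656564 -0.91633058]
 [ 0.53357778  0.74516973 -0.40002103]] [-0.51399198  0.11971951  0.77754728]
{'time': 0.1, 'qpos': array([-1.41596840e+00,  3.42631582e-01,  1.52490167e+00,  3.97068726e-06,
        1.27539864e+00, -1.45974393e-01]), 'qvel': array([-0.00057461,  0.00075507, -0.0030052 ,  0.00046534, -0.00144471,
        0.00042788]), 'joint_efforts': array([ 1.62951183e-03, -4.32003021e+01, -2.44695085e+01,  7.19797821e-02,
        5.26586850e-02, -4.57629608e-05]), 'tool_pos': array([ 0.15553446, -0.50108807,  0.2451325 ]), 'tool_rot': array([-3.14026822e+00, -1.98556930e-04,  3.00801033e-01]), 'contact_force': array([-0.39721993,  0.03752577, -0.60956978]), 'torque': array([ 0.02743621, -0.02823478,  0.04416334]), 'opening': 0.09167168430045106} 0.019
```

View pics/top0.png

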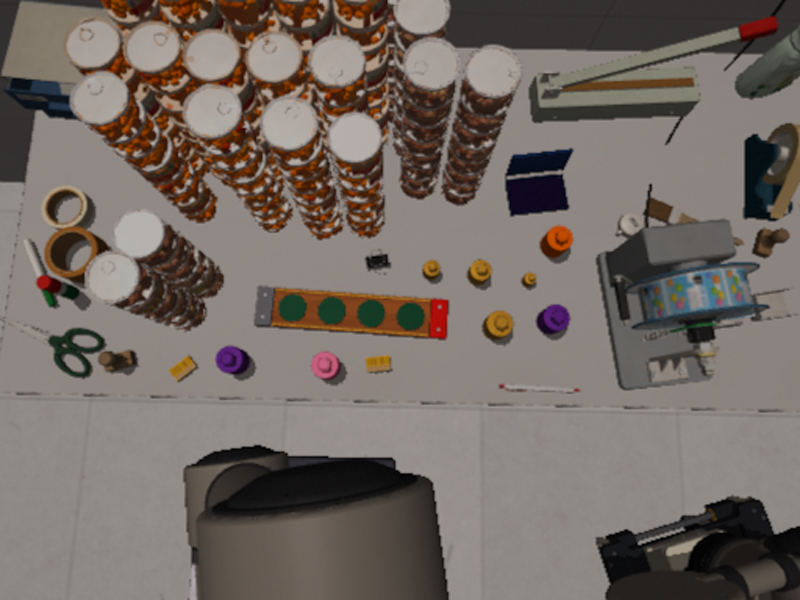

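View pics/side0.png

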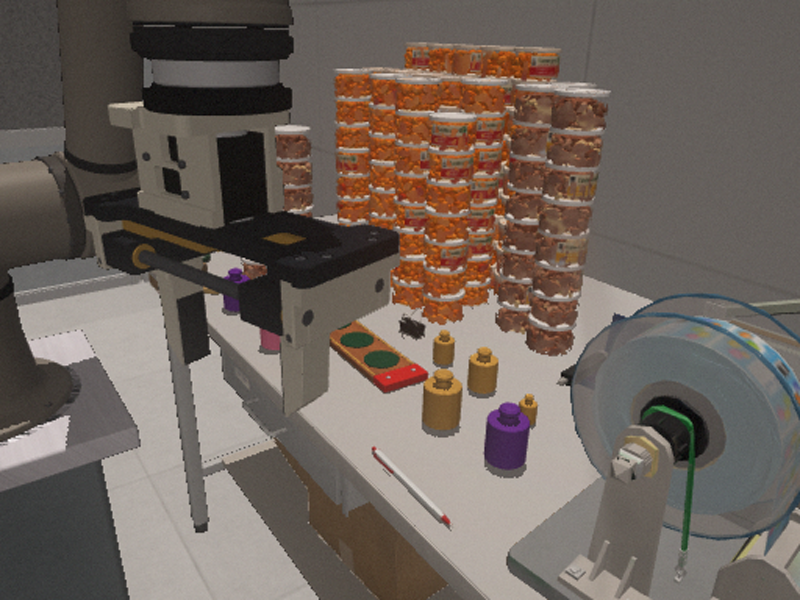

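The red cap is on the right, at negative y, so the order is tiny→d, small→c, medium→b and large→a. In the 800×600 top picture the weights are at about small (431,269), medium (481,271), tiny (530,279) and large (499,324). Next I'll look at an enlarged crop.

Run:
```python
from cell import robot, read_camera
import cv2
c=read_camera("top")["frame"][:,:,::-1]
a=c[140:230,155:285]; b=c[140:230,255:385]
cv2.imwrite("pics/c1.png",cv2.resize(a,None,fx=6,fy=6,interpolation=cv2.INTER_CUBIC))
cv2.imwrite("pics/c2.png",cv2.resize(b,None,fx=6,fy=6,interpolation=cv2.INTER_CUBIC))
c=read_camera("side")["frame"][:,:,::-1]
cv2.imwrite("pics/c3.png",cv2.resize(c[200:310,200:360],None,fx=5,fy=5,interpolation=cv2.INTER_CUBIC))
```

```text
(no output)
```

View pics/c1.png

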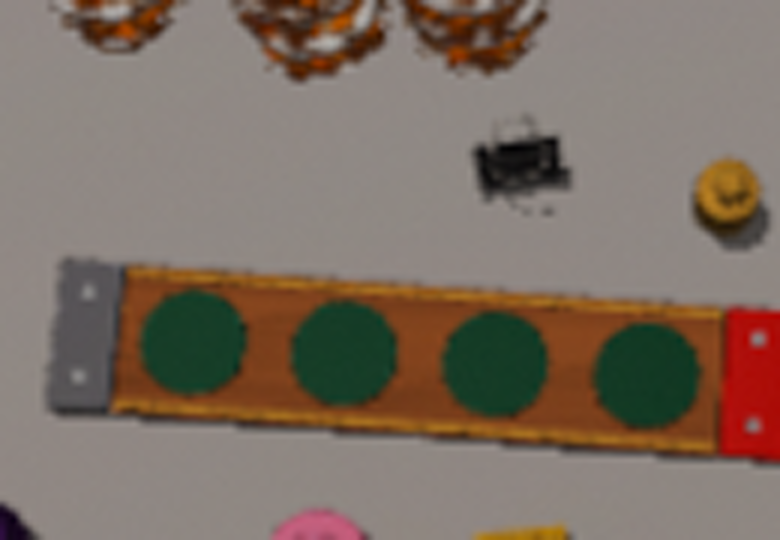

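View pics/c2.png

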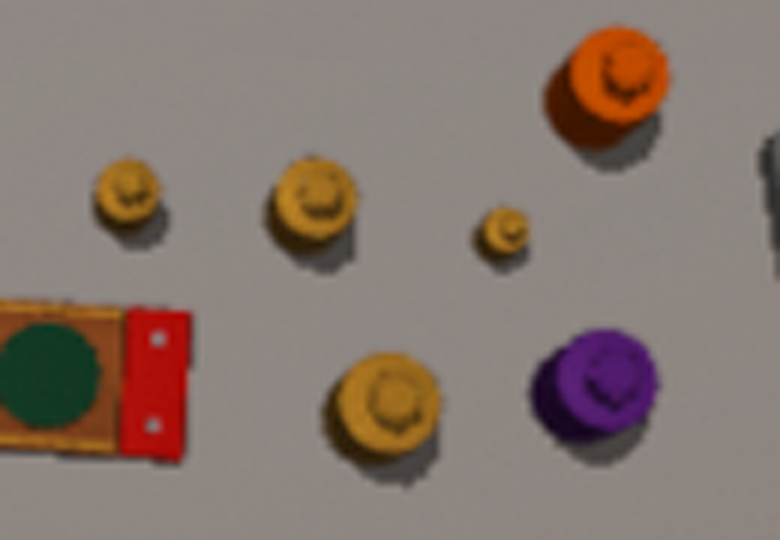

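View pics/c3.png

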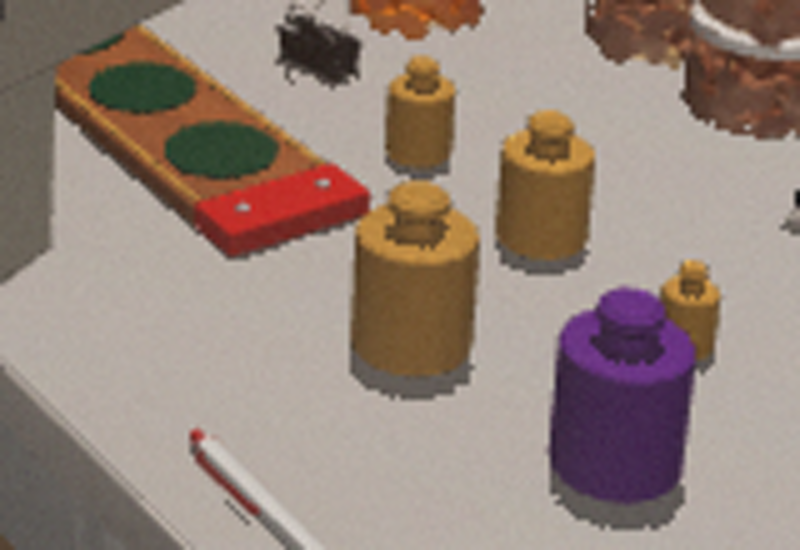

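```bash
cat > h.py <<'E'
import numpy as np
from cell import robot, read_camera
def ray(c,px,z):
    K,R,t=c["intrinsics"],c["R"],c["t"]
    d=R.T@np.linalg.solve(K,[px[0],px[1],1]); o=-R.T@t
    return (o+d*(z-o[2])/d[2])
def proj(c,X):
    p=c["intrinsics"]@(c["R"]@np.array(X)+c["t"]); return p[:2]/p[2]
def crop(u,v,x0,y0,f): return ((u+.5)/f-.5+x0,(v+.5)/f-.5+y0)
E
python3 - <<'E'
from h import *
c=read_camera("top"); s=read_camera("side")
W=dict(small=(128,191,.034),medium=(316,198,.042),tiny=(506,230,.026),large=(390,403,.050),purple=(607,380,.06),orange=(620,75,.06))
for k,(u,v,z) in W.items():
    p=ray(c,crop(u,v,255,140,6),z); q=proj(s,p); print(k,p.round(4),"side crop pred shoulder",((q-[200,200])*5+2).round())
D=[(193,342),(344,353),(495,364),(647,376)]
P=np.array([ray(c,crop(u,v,155,140,6),.0115) for u,v in D]);print(P.round(4),np.linalg.norm(np.diff(P,axis=0),axis=1))
for p in P: print(((proj(s,p)-[200,200])*5+2).round())
d=P[0]-P[3];print("yaw",np.arctan2(-d[0],d[1]))
print("clip",ray(c,crop(520,165,155,140,6),.02))
E
```

```text
small [ 0.5524 -0.2305  0.034 ] side crop pred shoulder [420.  85.]
medium [ 0.5491 -0.3151  0.042 ] side crop pred shoulder [547. 147.]
tiny [ 0.5402 -0.4047  0.026 ] side crop pred shoulder [689. 287.]
large [ 0.4548 -0.3459  0.05  ] side crop pred shoulder [416. 228.]
purple [ 0.4656 -0.439   0.06  ] side crop pred shoulder [618. 312.]
orange [ 0.6045 -0.449   0.06  ] side crop pred shoulder [910. 210.]
[[ 0.4808  0.0139  0.0115]
 [ 0.4772 -0.056   0.0115]
 [ 0.4737 -0.1257  0.0115]
 [ 0.4698 -0.1957  0.0115]] [0.06990332 0.06978575 0.07016002]
[ 10. -20.]
[72. 30.]
[142.  85.]
[220. 148.]
yaw -0.05242442034759341
clip [ 0.56623371 -0.13478404  0.02      ]
```

The side view agrees with the top-view positions to about 1 px and the disc spacing comes out at 70 mm. I'll grasp with the jaws along world x (yaw π/2), which keeps the wide body away from the dispenser and neighbouring weights. In that pose tool x = +y, tool y = +x and tool z = down.

```bash
python3 -m crank '[[4.5,-2.5,0,0,0,-10,0.55],[9,-5,0,0,0,-20,0.55],[13.5,-7.5,0,0,0,-30,0.55],[18.2,-10.2,0,0,0,-40,0.55],[18.2,-10.2,0,0,0,-50,0.55]]' 30; python3 -m crank '[[0,0,0,0,0,-10,0.55],[0,0,0,0,0,-20,0.55],[0,0,0,0,0,-22.8,0.55],[0,0,0,0,0,-22.8,0.55]]'
```

```text
time: 0.92
tool_pos: [0.3011, -0.3474, 0.2459]
tool_rot: [3.141, -0.001, 1.184]
contact_force: [-0.1, -0.4, 0.0]
opening: 0.0511
time: 1.42
tool_pos: [0.2992, -0.35, 0.2457]
tool_rot: [3.142, 0.0, 1.571]
contact_force: [-0.6, -1.0, 0.5]
opening: 0.0503
```

```bash
python3 -m crank '[[-1.2,5,0,0,0,0,0.55],[-2.5,11,1,0,0,0,0.55],[-4,17,4,0,0,0,0.55],[-5,22,7,0,0,0,0.55],[-5.5,24.1,10,0,0,0,0.55]]'; python3 -m crank '[[0,0,2,0,0,0,0.55],[0,0,4,0,0,0,0.55],[0,0,4,0,0,0,0.55]]'
python3 - <<'E'
from h import *
import cv2
for n in("top","side"):
    c=read_camera(n)["frame"][:,:,::-1]
    a=c[140:240,255:385] if n=="top" else c[170:310,220:380]
    cv2.imwrite(f"pics/{n}1.png",cv2.resize(a,None,fx=4,fy=4,interpolation=cv2.INTER_CUBIC))
print(robot.observe()["tool_pos"])
E
```

```text
time: 2.05
tool_pos: [0.5427, -0.4048, 0.1439]
tool_rot: [3.141, 0.0, 1.572]
contact_force: [-0.0, 0.3, 0.1]
opening: 0.0502
time: 2.42
tool_pos: [0.5394, -0.4042, 0.1036]
tool_rot: [-3.139, -0.003, 1.57]
contact_force: [-0.6, -0.3, -0.2]
opening: 0.0504
[ 0.54040039 -0.40520852  0.10630201]
```

View pics/side1.png

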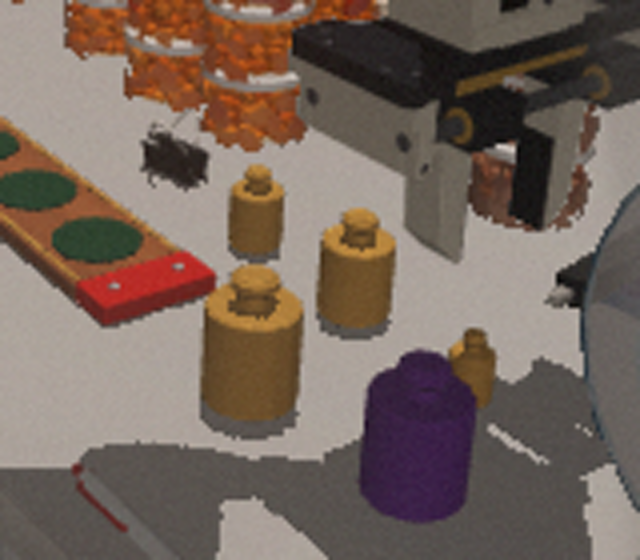

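View pics/top1.png

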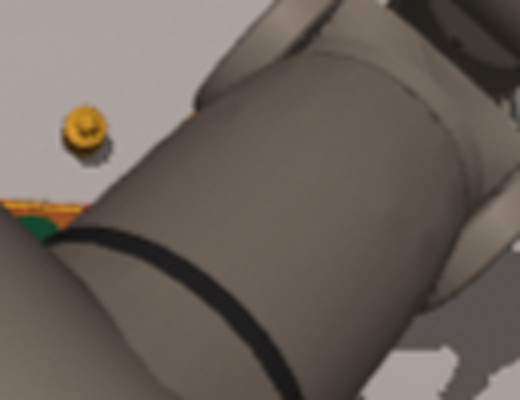

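```bash
python3 - <<'E'
from h import *
s=read_camera("side")
for x in(.515,.565): print(((proj(s,[x,-.405,.0873])-[220,170])*4).round())
E
python3 -m crank '[[0,0,2,0,0,0,0.55],[0,0,4,0,0,0,0.55],[0,0,6,0,0,0,0.55],[0,0,7.9,0,0,0,0.55],[0,0,7.9,0,0,0,0.55]]'
```

```text
[445. 247.]
[522. 218.]
time: 3.2
tool_pos: [0.5395, -0.4043, 0.0249]
tool_rot: [-3.139, -0.002, 1.571]
contact_force: [-0.9, -0.5, 0.2]
opening: 0.0504
```

```bash
python3 -m crank '[[0,0,0,0,0,0,0.2],[0,0,0,0,0,0,0.15],[0,0,0,0,0,0,0.15],[0,0,0,0,0,0,0.15],[0,0,0,0,0,0,0.15]]' 30; python3 -m crank '[[0,0,-1,0,0,0,0.15],[0,0,-4,0,0,0,0.15],[0,0,-8,0,0,0,0.15],[0,0,-11,0,0,0,0.15],[0,0,-12,0,0,0,0.15]]'; python3 -m crank '[[0,0,0,0,0,0,0.15]]';python3 - <<'E'
from h import *
import cv2
c=read_camera("side")["frame"][:,:,::-1]
cv2.imwrite("pics/s2.png",cv2.resize(c[100:310,200:400],None,fx=3,fy=3,interpolation=cv2.INTER_CUBIC))
print(robot.observe()["tool_pos"])
E
```

```text
time: 3.82
tool_pos: [0.5404, -0.4052, 0.0273]
tool_rot: [3.141, 0.001, 1.571]
contact_force: [-0.8, 0.4, 3.4]
opening: 0.021
time: 4.45
tool_pos: [0.5409, -0.4055, 0.1493]
tool_rot: [3.139, 0.003, 1.571]
contact_force: [0.7, -0.6, -0.7]
opening: 0.0208
time: 4.58
tool_pos: [0.5402, -0.4049, 0.1468]
tool_rot: [3.141, 0.0, 1.571]
contact_force: [-0.2, 0.5, -1.3]
opening: 0.0212
[ 0.53977139 -0.40460218  0.14565782]
```

View pics/s2.png

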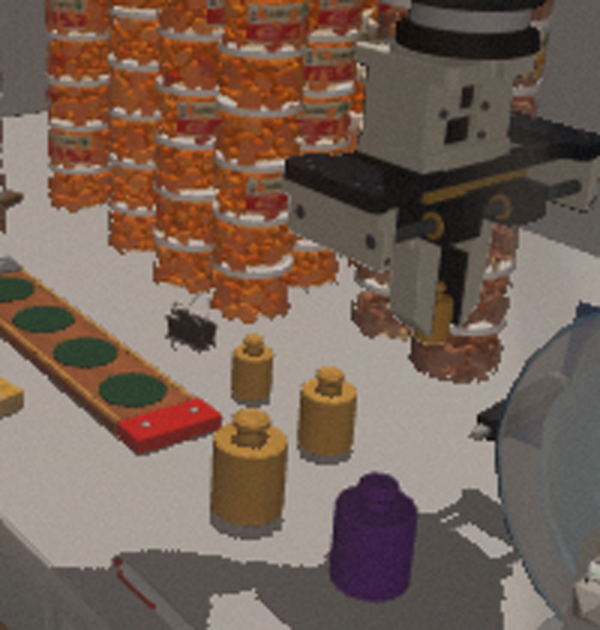

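The tiny weight is held between the pads at about (438,310). Next I carry it to disc d.

```bash
python3 -m crank '[[3,-1,0,0,0,0,0.15],[8,-2.7,0,0,0,0,0.15],[13.5,-4.5,0,0,0,0,0.15],[18.5,-6.2,0,0,0,0,0.15],[20.9,-7.0,0,0,0,0,0.15]]'; python3 -m crank '[[0,0,3,0,0,0,0.15],[0,0,7,0,0,0,0.15],[0,0,9.5,0,0,0,0.15],[0,0,9.5,0,0,0,0.15],[0,0,9.5,0,0,0,0.15]]'
python3 - <<'E'
from h import *
import cv2
c=read_camera("side")["frame"][:,:,::-1]
cv2.imwrite("pics/s3.png",cv2.resize(c[180:290,180:300],None,fx=5,fy=5,interpolation=cv2.INTER_CUBIC))
print(np.mean([robot.observe()["tool_pos"]],axis=0))
E
```

```text
time: 5.25
tool_pos: [0.4681, -0.193, 0.1452]
tool_rot: [-3.138, -0.002, 1.573]
contact_force: [0.3, -0.0, -0.3]
opening: 0.0212
time: 5.88
tool_pos: [0.4702, -0.1961, 0.0519]
tool_rot: [-3.142, 0.0, 1.571]
contact_force: [0.3, -0.4, -0.9]
opening: 0.0214
[ 0.47052838 -0.1962772   0.05237289]
```

View pics/s3.png

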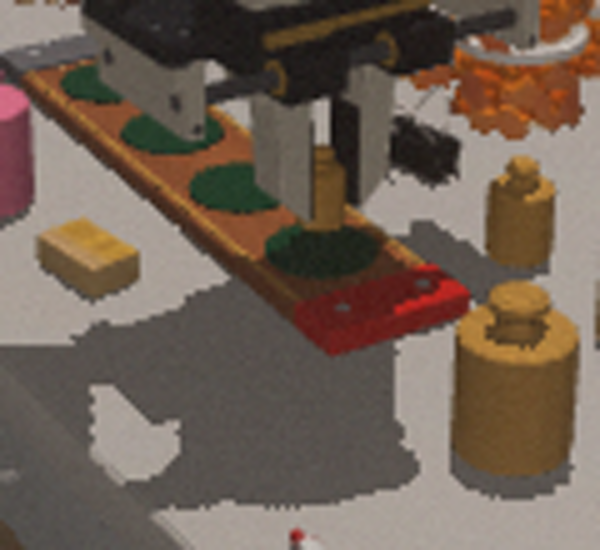

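The foot is at about (325,230), directly above the disc centre at (322,250).

```bash
python3 -m crank '[[0,0,0.7,0,0,0,0.15],[0,0,1.2,0,0,0,0.15],[0,0,1.3,0,0,0,0.15],[0,0,1.3,0,0,0,0.15]]'
```

```text
time: 6.42
tool_pos: [0.4701, -0.196, 0.0388]
tool_rot: [-3.142, 0.0, 1.571]
contact_force: [-1.5, 0.6, 1.0]
opening: 0.0213
```

```bash
python3 -m crank '[[0,0,0.1,0,0,0,0.3],[0,0,0.1,0,0,0,0.5],[0,0,0.1,0,0,0,0.5],[0,0,0.1,0,0,0,0.5]]'; python3 -m crank '[[0,0,-1,0,0,0,0.5],[0,0,-4,0,0,0,0.5],[0,0,-7,0,0,0,0.5],[0,0,-9.6,0,0,0,0.55],[0,0,-9.6,0,0,0,0.65]]'
python3 - <<'E'
from h import *
import cv2
c=read_camera("side")["frame"][:,:,::-1]
cv2.imwrite("pics/s4.png",cv2.resize(c[180:290,180:300],None,fx=5,fy=5,interpolation=cv2.INTER_CUBIC))
print(robot.observe()["tool_pos"])
E
```

```text
time: 6.92
tool_pos: [0.4701, -0.196, 0.0377]
tool_rot: [3.142, 0.0, 1.571]
contact_force: [0.7, 1.2, 0.1]
opening: 0.0458
time: 7.55
tool_pos: [0.4712, -0.1966, 0.1362]
tool_rot: [3.137, 0.003, 1.572]
contact_force: [0.3, 0.6, -0.3]
opening: 0.0565
[ 0.47043678 -0.19619379  0.13473452]
```

View pics/s4.png

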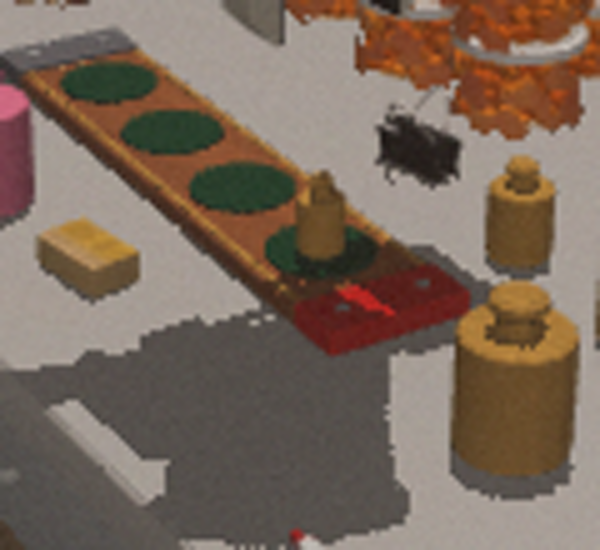

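Tiny stands upright in the middle of disc d at about (322,245). Next is the small weight.

```bash
python3 -m crank '[[-1.7,4,0,0,0,0,0.65],[-3.4,8.2,0,0,0,0,0.65],[-3.4,8.2,3,0,0,0,0.65],[-3.4,8.2,6,0,0,0,0.65],[-3.4,8.2,6,0,0,0,0.65]]'; python3 -m crank '[[0,0,2.5,0,0,0,0.65],[0,0,4.4,0,0,0,0.65],[0,0,4.4,0,0,0,0.65]]';  python3 -m crank '[[0,0,0,0,0,0,0.3],[0,0,0,0,0,0,0.22],[0,0,0,0,0,0,0.22],[0,0,0,0,0,0,0.22],[0,0,0,0,0,0,0.22]]' 30
```

```text
time: 8.22
tool_pos: [0.55, -0.2288, 0.0704]
tool_rot: [-3.135, -0.004, 1.571]
contact_force: [0.2, -0.4, 0.2]
opening: 0.0599
time: 8.6
tool_pos: [0.5516, -0.2297, 0.0293]
tool_rot: [-3.14, -0.001, 1.571]
contact_force: [0.2, -0.6, -0.5]
opening: 0.0599
time: 9.22
tool_pos: [0.5525, -0.2301, 0.0303]
tool_rot: [3.141, 0.001, 1.571]
contact_force: [0.0, 0.7, 4.7]
opening: 0.029
```

```bash
python3 -m crank '[[0,0,-1,0,0,0,0.22],[0,0,-4,0,0,0,0.22],[0,0,-8,0,0,0,0.22],[0,0,-11,0,0,0,0.22],[0,0,-11,0,0,0,0.22]]'; python3 -m crank '[[3,-2,0,0,0,0,0.22],[7,-5,0,0,0,0,0.22],[10.45,-7.85,0,0,0,0,0.22],[10.45,-7.85,3,0,0,0,0.22],[10.45,-7.85,6,0,0,0,0.22]]'; python3 -m crank '[[0,0,2,0,0,0,0.22],[0,0,2.5,0,0,0,0.22],[0,0,2.5,0,0,0,0.22]]'
python3 - <<'E'
from h import *
import cv2
c=read_camera("side")["frame"][:,:,::-1]
cv2.imwrite("pics/s5.png",cv2.resize(c[180:290,180:300],None,fx=5,fy=5,interpolation=cv2.INTER_CUBIC))
print(robot.observe()["tool_pos"])
E
```

```text
time: 9.85
tool_pos: [0.5532, -0.2305, 0.1422]
tool_rot: [3.137, 0.003, 1.571]
contact_force: [-0.5, -0.7, -1.0]
opening: 0.0291
time: 10.48
tool_pos: [0.4726, -0.1247, 0.0782]
tool_rot: [-3.141, -0.0, 1.572]
contact_force: [1.5, -0.3, -1.1]
opening: 0.0294
time: 10.85
tool_pos: [0.4732, -0.1254, 0.0542]
tool_rot: [-3.14, -0.0, 1.571]
contact_force: [0.1, -0.3, -0.4]
opening: 0.0294
[ 0.47359011 -0.12555445  0.05479783]
```

View pics/s5.png

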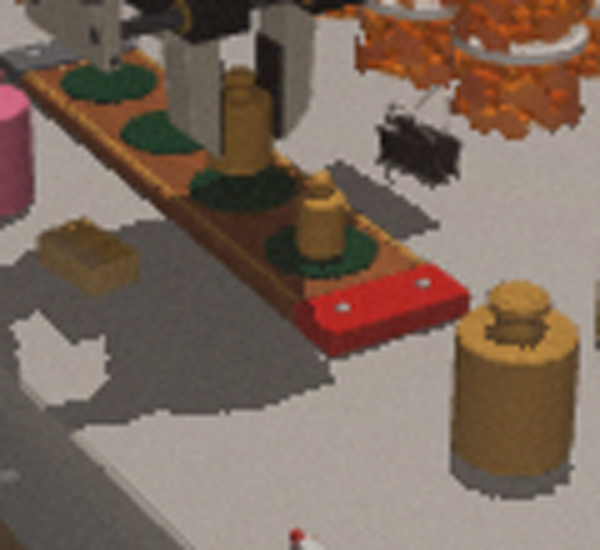

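The small weight hangs above disc c; its foot is at about (246,168) and the disc centre is near (242,187).

```bash
python3 -m crank '[[0,0,0.7,0,0,0,0.22],[0,0,1.2,0,0,0,0.22],[0,0,1.3,0,0,0,0.22],[0,0,1.3,0,0,0,0.22]]'; python3 -m crank '[[0,0,0.05,0,0,0,0.4],[0,0,0.05,0,0,0,0.6],[0,0,0.05,0,0,0,0.6],[0,0,0.05,0,0,0,0.6]]'; python3 -m crank '[[0,0,-1,0,0,0,0.6],[0,0,-4,0,0,0,0.6],[0,0,-7,0,0,0,0.6],[0,0,-10,0,0,0,0.65],[0,0,-10,0,0,0,0.72]]'
python3 - <<'E'
from h import *
import cv2
for n in ("side","top"):
    c=read_camera(n)["frame"][:,:,::-1]
    a=c[180:290,180:300] if n=="side" else c[140:230,255:385]
    cv2.imwrite(f"pics/{n}6.png",cv2.resize(a,None,fx=5,fy=5,interpolation=cv2.INTER_CUBIC))
print(robot.observe()["tool_pos"])
E
```

```text
time: 11.4
tool_pos: [0.4734, -0.1255, 0.0419]
tool_rot: [-3.141, 0.0, 1.571]
contact_force: [-0.8, 1.4, 1.1]
opening: 0.0293
time: 11.9
tool_pos: [0.4736, -0.1255, 0.0412]
tool_rot: [3.141, 0.0, 1.571]
contact_force: [0.7, 0.6, 0.7]
opening: 0.0546
time: 12.52
tool_pos: [0.4749, -0.126, 0.1439]
tool_rot: [3.136, 0.002, 1.571]
contact_force: [1.2, -0.3, -0.4]
opening: 0.0645
[ 0.47339293 -0.12541108  0.14135115]
```

View pics/side6.png

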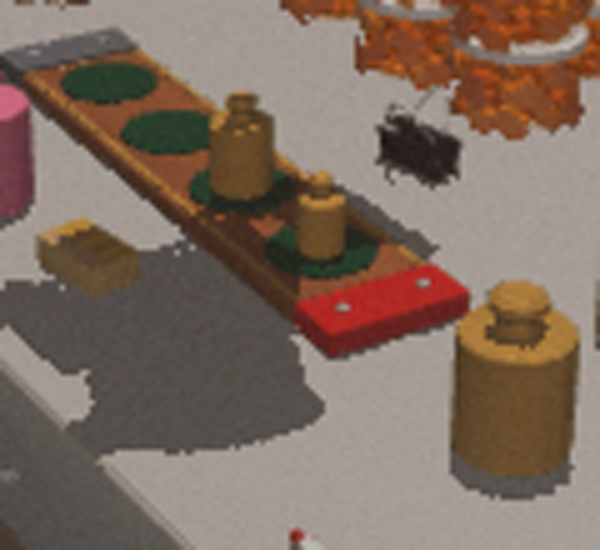

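View pics/top6.png

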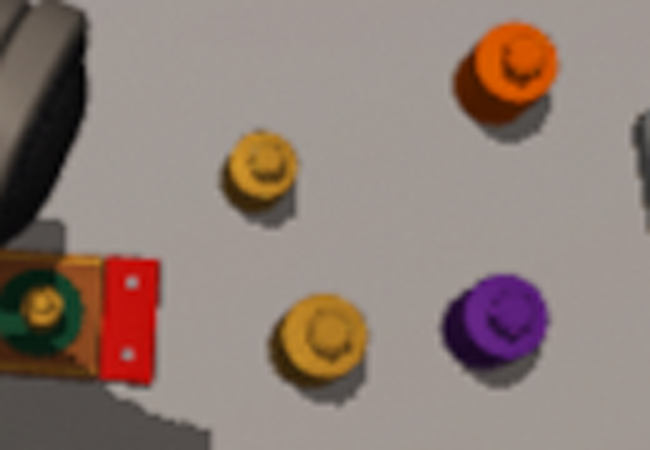

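Tiny and small both stand centred. Next is the medium weight.

```bash
python3 -m crank '[[-4,1.6,0,0,0,0,0.72],[-9,3.6,0,0,0,0,0.72],[-14,5.6,0,0,0,0,0.72],[-18.95,7.55,0,0,0,0,0.72],[-18.95,7.55,2,0,0,0,0.72]]'; python3 -m crank '[[0,0,3,0,0,0,0.72],[0,0,6,0,0,0,0.72],[0,0,8.9,0,0,0,0.72],[0,0,8.9,0,0,0,0.72]]';  python3 -m crank '[[0,0,0,0,0,0,0.4],[0,0,0,0,0,0,0.3],[0,0,0,0,0,0,0.3],[0,0,0,0,0,0,0.3],[0,0,0,0,0,0,0.3]]' 35
```

```text
time: 13.25
tool_pos: [0.55, -0.3189, 0.1204]
tool_rot: [3.14, 0.002, 1.568]
contact_force: [0.1, 0.3, -1.5]
opening: 0.0665
time: 13.75
tool_pos: [0.5471, -0.3135, 0.0286]
tool_rot: [-3.135, -0.004, 1.571]
contact_force: [-0.5, 0.1, 0.3]
opening: 0.0663
time: 14.38
tool_pos: [0.5496, -0.3152, 0.0332]
tool_rot: [3.14, 0.001, 1.571]
contact_force: [-1.1, -0.1, 6.0]
opening: 0.0376
```

```bash
python3 -m crank '[[0,0,-1,0,0,0,0.3],[0,0,-4,0,0,0,0.3],[0,0,-8,0,0,0,0.3],[0,0,-11,0,0,0,0.3],[0,0,-11,0,0,0,0.3]]'; python3 -m crank '[[4,-1.1,0,0,0,0,0.3],[10,-2.8,0,0,0,0,0.3],[16,-4.5,0,0,0,0,0.3],[22,-6.1,0,0,0,0,0.3],[25.9,-7.2,0,0,0,0,0.3]]'; python3 -m crank '[[0,0,0,0,0,0,0.3],[0,0,3,0,0,0,0.3],[0,0,6,0,0,0,0.3],[0,0,8.5,0,0,0,0.3],[0,0,8.5,0,0,0,0.3]]'
python3 -m crank '[[0,0,0,0,0,0,0.3]]'
python3 - <<'E'
from h import *
import cv2
c=read_camera("side")["frame"][:,:,::-1]
cv2.imwrite("pics/s7.png",cv2.resize(c[150:260,160:280],None,fx=5,fy=5,interpolation=cv2.INTER_CUBIC))
print(robot.observe()["tool_pos"])
E
```

```text
time: 15.0
tool_pos: [0.5501, -0.3157, 0.1447]
tool_rot: [3.138, 0.003, 1.571]
contact_force: [-0.0, -0.4, -1.8]
opening: 0.0376
time: 15.62
tool_pos: [0.4747, -0.0533, 0.1405]
tool_rot: [-3.138, -0.001, 1.572]
contact_force: [0.7, -0.7, -3.2]
opening: 0.0375
time: 16.25
tool_pos: [0.4754, -0.0564, 0.0549]
tool_rot: [-3.136, -0.001, 1.571]
contact_force: [-0.2, 0.6, -2.6]
opening: 0.0375
time: 16.38
tool_pos: [0.4774, -0.0566, 0.0574]
tool_rot: [3.141, 0.0, 1.571]
contact_force: [0.1, -0.6, -2.0]
opening: 0.0378
[ 0.4776112  -0.05654722  0.05782056]
```

View pics/s7.png

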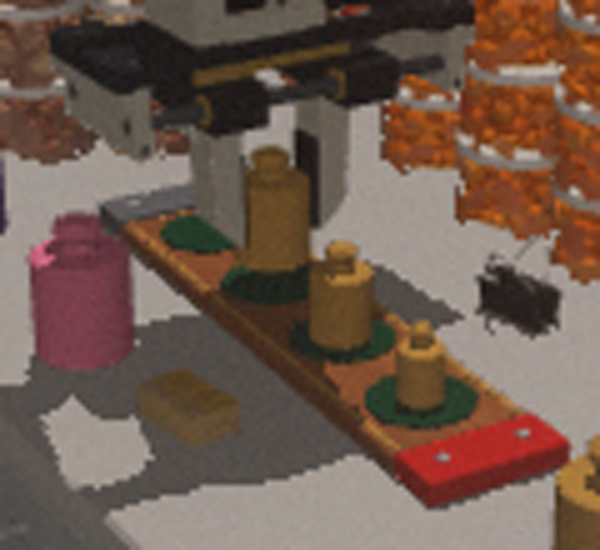

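The medium weight hangs above disc b; its foot is at about (275,268) and the disc centre is near (272,282).

```bash
python3 -m crank '[[0,0,0.7,0,0,0,0.3],[0,0,1.2,0,0,0,0.3],[0,0,1.3,0,0,0,0.3],[0,0,1.3,0,0,0,0.3],[0,0,1.35,0,0,0,0.3]]'
```

```text
time: 17.05
tool_pos: [0.477, -0.056, 0.0446]
tool_rot: [3.141, 0.0, 1.572]
contact_force: [-4.7, 0.9, 14.6]
opening: 0.0374
```

```bash
python3 -m crank '[[0,0,0.0,0,0,0,0.5],[0,0,0.0,0,0,0,0.7],[0,0,0.0,0,0,0,0.7],[0,0,0.0,0,0,0,0.7]]'; python3 -m crank '[[0,0,-1,0,0,0,0.7],[0,0,-4,0,0,0,0.7],[0,0,-7,0,0,0,0.7],[0,0,-11,0,0,0,0.75],[0,0,-11,0,0,0,0.85]]'; python3 -m crank '[[0,0,0,0,0,0,0.85]]';python3 - <<'E'
from h import *
import cv2
for n in ("side","top"):
    c=read_camera(n)["frame"][:,:,::-1]
    a=c[150:260,160:280] if n=="side" else c[140:230,255:385]
    cv2.imwrite(f"pics/{n}8.png",cv2.resize(a,None,fx=5,fy=5,interpolation=cv2.INTER_CUBIC))
print(robot.observe()["tool_pos"])
E
```

```text
time: 17.55
tool_pos: [0.477, -0.056, 0.0436]
tool_rot: [-3.141, 0.0, 1.571]
contact_force: [-0.2, 0.7, 1.1]
opening: 0.0639
time: 18.18
tool_pos: [0.4788, -0.0565, 0.1571]
tool_rot: [3.135, 0.002, 1.571]
contact_force: [-0.3, -0.3, 0.0]
opening: 0.0745
time: 18.3
tool_pos: [0.4767, -0.0559, 0.1537]
tool_rot: [-3.142, 0.0, 1.571]
contact_force: [0.6, -0.3, 0.5]
opening: 0.0777
[ 0.4763105  -0.05579802  0.1528095 ]
```

View pics/side8.png

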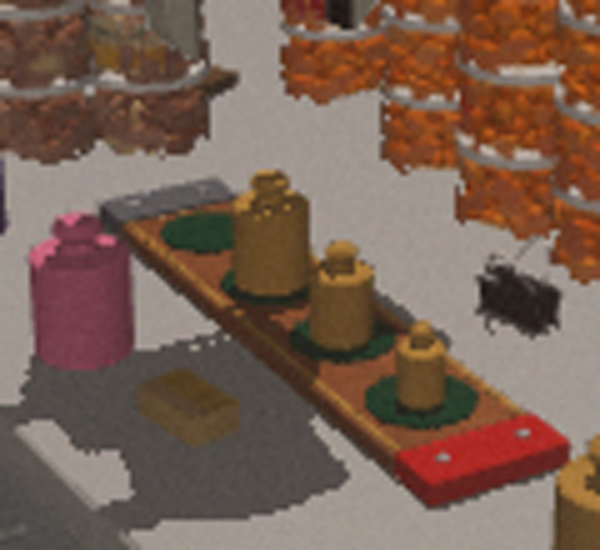

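View pics/top8.png

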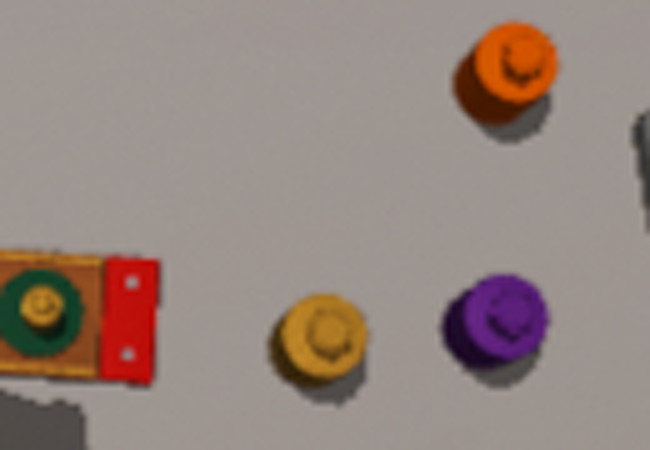

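Medium stands centred on b, and the large weight hasn't moved. Now I fetch the large one.

```bash
python3 -m crank '[[-6,-0.5,0,0,0,0,0.85],[-12,-1,0,0,0,0,0.85],[-18,-1.5,0,0,0,0,0.85],[-24,-2,0,0,0,0,0.85],[-29,-2.2,0,0,0,0,0.85]]'; python3 -m crank '[[0,0,0,0,0,0,0.85],[0,0,3,0,0,0,0.85],[0,0,7,0,0,0,0.85],[0,0,10.5,0,0,0,0.85],[0,0,11.9,0,0,0,0.85]]';  python3 -m crank '[[0,0,0,0,0,0,0.85],[0,0,0,0,0,0,0.4],[0,0,0,0,0,0,0.4],[0,0,0,0,0,0,0.4],[0,0,0,0,0,0,0.4]]' 45; python3 -m crank '[[0,0,0,0,0,0,0.4]]'
```

```text
time: 19.02
tool_pos: [0.4542, -0.348, 0.1524]
tool_rot: [-3.14, -0.001, 1.57]
contact_force: [0.4, -0.2, -0.2]
opening: 0.078
time: 19.65
tool_pos: [0.4541, -0.3438, 0.0321]
tool_rot: [-3.138, -0.004, 1.572]
contact_force: [0.2, 0.2, 0.7]
opening: 0.0783
time: 20.27
tool_pos: [0.4554, -0.3462, 0.0353]
tool_rot: [3.141, 0.001, 1.571]
contact_force: [0.3, 1.2, 2.9]
opening: 0.0455
time: 20.4
tool_pos: [0.4554, -0.3462, 0.0353]
tool_rot: [3.141, 0.001, 1.571]
contact_force: [-1.0, 1.0, 5.5]
opening: 0.0452
```

```bash
python3 -m crank '[[0,0,-1,0,0,0,0.4],[0,0,-4,0,0,0,0.4],[0,0,-8,0,0,0,0.4],[0,0,-11,0,0,0,0.4],[0,0,-12,0,0,0,0.4]]'; python3 -m crank '[[4,0.3,0,0,0,0,0.4],[9,0.6,0,0,0,0,0.4],[14,1,0,0,0,0,0.4],[19,1.3,0,0,0,0,0.4],[24,1.7,0,0,0,0,0.4]]'; python3 -m crank '[[5,0.4,0,0,0,0,0.4],[10,0.7,0,0,0,0,0.4],[12,0.85,0,0,0,0,0.4],[12,0.85,2,0,0,0,0.4],[12,0.85,4,0,0,0,0.4]]'
python3 -m crank '[[0,0,2,0,0,0,0.4],[0,0,4,0,0,0,0.4],[0,0,5,0,0,0,0.4],[0,0,5,0,0,0,0.4],[0,0,5,0,0,0,0.4]]'
python3 - <<'E'
from h import *
import cv2
c=read_camera("side")["frame"][:,:,::-1]
cv2.imwrite("pics/s9.png",cv2.resize(c[130:260,150:270],None,fx=4.5,fy=4.5,interpolation=cv2.INTER_CUBIC))
print(robot.observe()["tool_pos"])
E
```

```text
time: 21.02
tool_pos: [0.4555, -0.3463, 0.1564]
tool_rot: [3.14, 0.002, 1.571]
contact_force: [1.0, -0.6, -4.9]
opening: 0.0457
time: 21.65
tool_pos: [0.4711, -0.1042, 0.1536]
tool_rot: [-3.139, -0.001, 1.571]
contact_force: [-0.3, -0.3, -4.5]
opening: 0.0452
time: 22.28
tool_pos: [0.4797, 0.0146, 0.1133]
tool_rot: [-3.14, -0.0, 1.573]
contact_force: [-0.3, -0.3, -4.1]
opening: 0.045
time: 22.9
tool_pos: [0.4808, 0.0139, 0.0651]
tool_rot: [3.141, 0.0, 1.571]
contact_force: [0.4, -0.1, -4.5]
opening: 0.0453
[0.48091387 0.01391809 0.06531563]
```

View pics/s9.png

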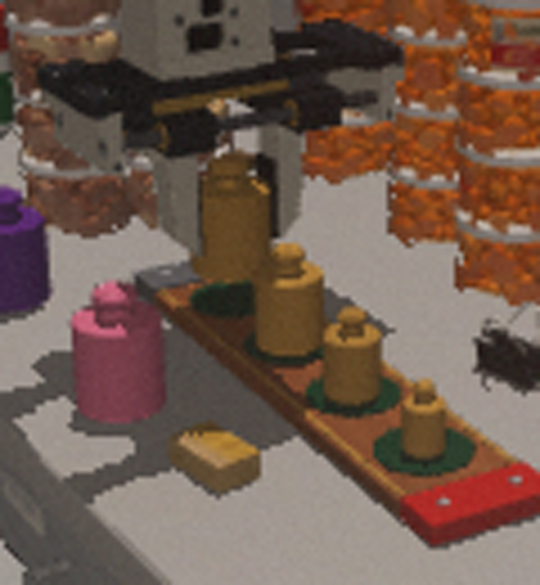

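The large weight is above disc a, with its foot at about (228,278). I'll lower it about 18 mm.

```bash
python3 -m crank '[[0,0,0.8,0,0,0,0.4],[0,0,1.4,0,0,0,0.4],[0,0,1.7,0,0,0,0.4],[0,0,1.75,0,0,0,0.4],[0,0,1.75,0,0,0,0.4]]'
```

```text
time: 23.58
tool_pos: [0.4805, 0.014, 0.0472]
tool_rot: [3.142, 0.0, 1.571]
contact_force: [-0.6, 0.6, -3.8]
opening: 0.0455
```

```bash
python3 -m crank '[[0,0,0.05,0,0,0,0.4],[0,0,0.05,0,0,0,0.4]]'; python3 -m crank '[[0,0,0.05,0,0,0,0.4],[0,0,0.05,0,0,0,0.4]]'
```

```text
time: 23.82
tool_pos: [0.4806, 0.014, 0.0468]
tool_rot: [3.141, 0.0, 1.571]
contact_force: [1.0, -0.5, -4.7]
opening: 0.0452
time: 24.08
tool_pos: [0.4805, 0.014, 0.0468]
tool_rot: [3.141, 0.0, 1.571]
contact_force: [-2.2, -0.3, 5.3]
opening: 0.045
```

Contact is made, so I release, retreat and check.

```bash
python3 -m crank '[[0,0,0,0,0,0,0.6],[0,0,0,0,0,0,0.8],[0,0,0,0,0,0,0.8],[0,0,0,0,0,0,0.8]]'; python3 -m crank '[[0,0,-1,0,0,0,0.8],[0,0,-4,0,0,0,0.8],[0,0,-8,0,0,0,0.8],[0,0,-12,0,0,0,0.8],[0,0,-17,0,0,0,0.85]]'; python3 -m crank '[[-5,-2,0,0,0,0,0.85],[-11,-4,0,0,0,0,0.85],[-17,-7,0,0,0,0,0.85],[-23,-9,0,0,0,0,0.85],[-29,-11,0,0,0,0,0.85]]'; python3 -m crank '[[-5,-3,0,0,0,0,0.85],[-8,-6,0,0,0,0,0.85],[-8,-6,0,0,0,0,0.85],[-8,-6,0,0,0,0,0.85]]';python3 - <<'E'
from h import *
import cv2
for n in ("side","top"):
    c=read_camera(n)["frame"][:,:,::-1]
    a=c[130:260,150:270] if n=="side" else c[140:230,155:285]
    cv2.imwrite(f"pics/{n}10.png",cv2.resize(a,None,fx=4.5 if n=="side" else 6,fy=4.5 if n=="side" else 6,interpolation=cv2.INTER_CUBIC))
print(robot.observe()["tool_pos"])
E
```

```text
time: 24.58
tool_pos: [0.4805, 0.014, 0.0461]
tool_rot: [3.142, 0.0, 1.571]
contact_force: [-0.3, -0.7, 0.7]
opening: 0.0728
time: 25.2
tool_pos: [0.4798, 0.0141, 0.2178]
tool_rot: [-3.141, -0.0, 1.571]
contact_force: [1.7, -0.5, -0.5]
opening: 0.0769
time: 25.82
tool_pos: [0.3718, -0.2713, 0.2172]
tool_rot: [3.14, 0.001, 1.571]
contact_force: [0.8, 0.1, -0.6]
opening: 0.0783
time: 26.32
tool_pos: [0.3131, -0.3492, 0.2166]
tool_rot: [3.141, -0.0, 1.571]
contact_force: [0.3, 1.0, 0.8]
opening: 0.0781
[ 0.31354641 -0.34874622  0.21651067]
```

View pics/side10.png

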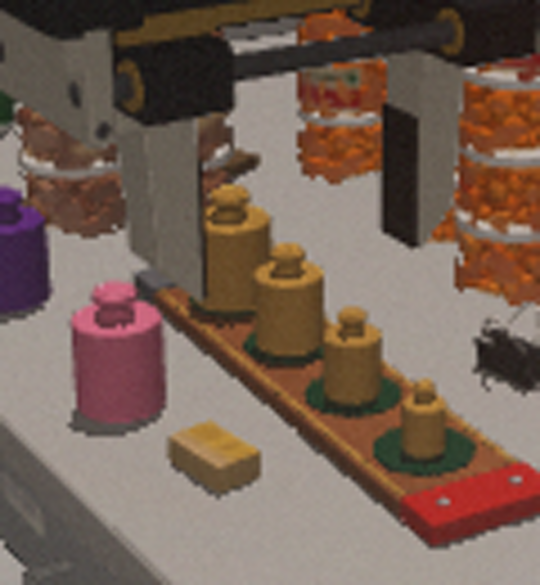

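View pics/top10.png

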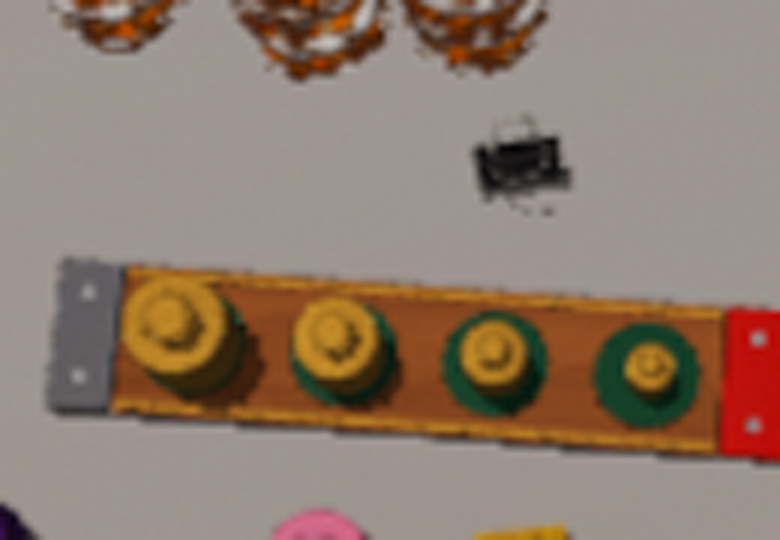

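Run:
```python
from h import *
c=read_camera("top")
D=[(193,342),(344,353),(495,364),(647,376)]
W=[(175,327,.0615),(337,340,.0535),(493,357,.0455),(651,367,.0375)]
for d,w in zip(D,W):
    print(((ray(c,crop(*w[:2],155,140,6),w[2])-ray(c,crop(*d,155,140,6),.0115))[:2]*1000).round(1))
```

```text
[-2.5 -1. ]
[-1.6 -1.4]
[-2.7 -0.4]
[-0.2 -0.9]
```

All four are within 3 mm of their disc centres, so I hand in.

```bash
python3 -c "
from cell import robot
print(robot.observe()['qvel'].round(3)); print(robot.hand_in())"
```

```text
[ 0.002  0.004 -0.    -0.002 -0.003 -0.003]
the job is handed in; nothing more can be done
None
```

All four brass weights are back on the board and the job is handed in. The red cap is beyond disc d, so tiny stands on d, small on c, medium on b and large on a at the grey end.

- **Placement:** the last top and side pictures show all four upright. From the top picture, each is within about 3 mm of its disc centre; the limit is 12 mm.
- **Clip and arm:** the black clip appears at the same pixels as at the start. The arm was at rest and clear of everything when I handed in, at about 26 s.
- **Forces:** the highest force reading shown was about 15 N, while setting down the medium weight.
- **Failed checks:** no check failed or disagreed. The hand-in reported no verdict.

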